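# Send the loaded tray home and start the incubator

### The arm

A 6-joint arm with a two-finger parallel gripper is mounted at the origin on the work surface. World frame = base frame: x ahead of the robot, y to its left, z up, the work surface at z = 0. Lengths are in mm, angles in rad, forces in N, time in s.
With the tool pointing down it reaches from about 400 to 925 mm from the base axis. Payload 12.5 kg.
Tool frame: the origin (TCP) lies on the centre line of the jaws, within the pads' length; the fingertips stand 19 mm ahead of it and the grasp point (between the pads) is the TCP; y points along the fingers, x is the direction in which the jaws open and shut, and the axes are right-handed (so a half turn about y gives the same grasp; the last joint's range is limited). The gripper opens to 95 mm and grips with 3 to 60 N. Pads are 20 mm wide; open, the fingers measure 119 mm over their backs; the gripper's body (75 mm by 180 mm) begins 59 mm behind the grasp point.
Start: joints at [-1.308, 0.491, 1.559, -0, 1.092, -0.106], TCP at [225.333, -582.983, 233.661] pointing down, gripper open.
Joint ranges: [-3.1, 3.1], [-0.84, 2.19], [0.05, 2.79], [-1.13, 4.28], [0.06, 2.93], [-2.69, 2.69]. Speed limits (rad/s): [2.22, 2.22, 2.79, 3.14, 3.14, 3.14].

### API

Orientations are given as [roll, pitch, yaw] about the fixed x, y, z axes, in that order (R = Rz(yaw) Ry(pitch) Rx(roll)).
In Python, from cell import env gives the robot as it stands. The module is installed in compiled form; this text tells all that it offers.
- The arm moves only by the tool move_arm, never from a script. Its argument "rows" is a list of rows, each an object of numbers: "tx", "ty", "tz": the shift along the tool's x, y, z in cm; "rx", "ry", "rz": the turn, a rotation vector about the tool's x, y, z in rad; "grip": the opening in per cent of the stroke, from 0 (shut) to 100 (fully open). In form: [{"tx": .., "ty": .., "tz": .., "rx": .., "ry": .., "rz": .., "grip": ..}, ...]. A call has 1 to 10 rows; each row shifts and turns the commanded pose from where the row before left it, along the tool's axes as they then stand; what a row does not reach is not made up. A row lasts 1/12 s, in which the tool goes at most 41.7 mm and 7.16 degrees, less where a joint would pass 70% of its speed; a pose out of reach is approached as far as the arm can. A call is refused whole if a number of a shift passes 4.17 or a number of a turn 0.125, either way. A call with a gripper value outside its range is refused whole. The fingers move at their own pace and stop on an object; the grip force is fixed at half the most. Time passes only in rows, so rows that do not move let the fingers close. It gives the time, the measured TCP pose, the force and the opening at its end, in the units of the state.
- env.state(): the state, without advancing time (a new reading comes with each control period).
- env.read_camera(name): name is "scene" or "side" or "wrist"; returns (picture, depth): 420x560x3 uint8, blue, green, red; 420x560 float32, mm along the optical axis (not along the pixel's ray), 0 where there is no reading.
- env.calibration(name): a dict with "vertical_fov" (degrees; the focal length in pixels is half the picture's height over the tangent of half this angle, whatever the lens; pixels are square), "cx", "cy" (the principal point, pixels), "dist" ([k1, k2, p1, p2, k3] as OpenCV has them; the pictures are not rectified), "eye" and "rotation" of the camera in the world. Camera axes: x right, y up, looking along -z (the intrinsics and any distortion apply to the point x, -y, -z); pixel columns grow to the right and rows downward; lengths in mm; the calibration is good to about 2 mm. A picture is of the moment at which its call begins: read the wrist's pose just before it. calibration takes no time and is no camera call; for the wrist camera it gives the pose at the moment of the call.
- env.job_done(): hands the job in, once; it reports no verdict.
The state is a dict: "t": time; "joints": joint angles; "qvel": joint speeds; "tau": joint torques, N m; "eef_pos": TCP position; "tcp_rot": TCP orientation; "ft_force": force on the tool from outside, world axes, zero at the start; "moment": the same for the moment, N m; "opening": opening from 0.0 (shut) to 1.0 (fully open).
Only numpy, scipy, OpenCV 4.12 (cv2) and the standard library are available. Lean on these libraries where they do the work, as an engineer would, in place of code of your own. Each camera call takes 0.05 s, during which the arm holds its last target.

### The job

Two plate incubators stand on the bench with their trays pulled out; one tray holds a multiwell plate. With the fingertips push that tray fully home by its front panel, without touching the plate, then press the green start button on top of the same incubator all the way down for a moment and let it come up again. Only push and press: lift nothing, and leave the other incubator with its tray and button, and everything else on the bench, as they are.

Things in the scene. Friction and masses are not known exactly. Their poses are not given: they have to be found in the camera images.
- loaded_incubator: a low white bench incubator with a navy foot, 240 deep (x) x 170 wide (y) x 85 mm tall, fixed to the bench. Origin: centre of its underside. Its own -x axis points out of its front (roughly towards the robot), z up. Its front wall lies at x = -120 mm; the grey-ringed green start button is on its top at x = -90, y = +40 mm; a blank dark display lies beside it at y = -45 mm. Its tray carries the multiwell plate.
- loaded_tray (a joint): how far the loaded tray is pulled out, m: 0 = fully home against its stop, up to 0.125; it slides with about 2 N of friction and stays where it is left
- loaded_tray_front (a point): centre of the OUTER face of the light-blue front panel of the loaded tray, at 47 mm above the bench. The panel is 150 wide x 38 mm tall (28 to 66 mm above the bench) and 22 mm thick; its face is plain. Axes as the incubator's: +x is the way the tray slides in, z up. With the tray home this point is 22 mm in front of the incubator's front wall, at x = -142 mm, y = 0, z = 47 mm in the incubator's frame
- loaded_button (a joint): travel of the loaded incubator's start button, m: 0 = up, 0.006 = fully down; a spring returns it, about 5 N holds it fully down
- loaded_button_top (a point): centre of the green top of that button, 30 mm across; it stands 18 mm above the incubator's top (103 mm above the bench) when up, inside a grey collar 46 mm across and 12 mm tall; it is pressed straight down
- plate: white 24-well plate with pink wells, 85.5 x 128 x 18 mm, lying in a close-fitting nest in the loaded tray, just behind the front panel; it rides with the tray and can only be lifted straight up out of it; about 80 g. Origin: centre of its underside, 40 mm above the bench; its top is 58 mm above the bench, 8 mm lower than the panel's top edge
- spare_incubator: a low white bench incubator with a navy foot, 240 deep (x) x 170 wide (y) x 85 mm tall, fixed to the bench. Origin: centre of its underside. Its own -x axis points out of its front (roughly towards the robot), z up. Its front wall lies at x = -120 mm; the grey-ringed green start button is on its top at x = -90, y = +40 mm; a blank dark display lies beside it at y = -45 mm. Identical, but its tray is empty; not to be used.
- spare_tray (a joint): how far the empty tray is pulled out, m, as joint loaded_tray
- spare_tray_front (a point): centre of the OUTER face of the light-blue front panel of the empty tray, at 47 mm above the bench. The panel is 150 wide x 38 mm tall (28 to 66 mm above the bench) and 22 mm thick; its face is plain. Axes as the incubator's: +x is the way the tray slides in, z up. With the tray home this point is 22 mm in front of the incubator's front wall, at x = -142 mm, y = 0, z = 47 mm in the incubator's frame
- spare_button (a joint): travel of the spare incubator's start button, as joint loaded_button
- amber_bottle: brown screw-cap bottle, 56 mm across, 125 mm tall. Bystander, loose; origin: centre of its underside, z up
- tube_rack: yellow rack with eight capped tubes, 60 x 150 mm, 97 mm tall. Bystander, loose; origin: centre of its underside, z up
- tip_box: green pipette-tip box, 85 x 120 mm, 50 mm tall. Bystander, loose; origin: centre of its underside, z up
- flask: green-tinted conical flask, 76 mm across, 108 mm tall. Bystander, loose; origin: centre of its underside, z up
- timer: white timer, 50 x 65 x 16 mm, lying on top of the spare incubator behind its button. Bystander, loose; origin: centre of its underside, z up
- gel_pot: small white pot with a blue cap, 40 mm across, 42 mm tall, standing on the bench to the right of the incubators. Bystander, loose; origin: centre of its underside, z up

How it is judged (in metres and radians):
On the way, in this order (a step that is already met when the one before it is completed fails the run):
1. the loaded tray is fully home (value of joint loaded_tray below 0.004 m), for 0.2 s.
2. the same incubator's start button is pressed down (value of joint loaded_button above 0.0045 m), for 0.1 s.
At the end, for the whole second after the job is handed in: The loaded tray is within 5 mm of fully home with the plate down in its nest, its start button is up again, the empty tray is within 10 mm of where it stood with its button up, and every bystander stands upright within 30 mm of its place (value of joint loaded_tray below 0.005 m and value of joint each of loaded_button, spare_button below 0.0015 m and z of plate in the frame of loaded_tray_front below -0.003 m and linear speed of plate below 0.02 m/s and distance of spare_tray_front from where it was at the start of the episode below 0.01 m and distance of each of amber_bottle, tube_rack, tip_box, flask, timer, gel_pot from where it was at the start of the episode below 0.03 m and angle between each of amber_bottle, tube_rack, tip_box, flask, timer, gel_pot's own z axis and vertical below 0.3 rad); the robot touches nothing.
It fails at once if the start button is pressed before the loaded tray is home (value of joint loaded_button above 0.003 m and value of joint loaded_tray above 0.008 m).
It fails at once if the fingers touch the plate (contact force between the fingers and plate above 1 N).
It fails at once if the plate is lifted in its nest (z of plate in the frame of loaded_tray_front above 0.003 m).
It fails at once if the empty tray is moved or its incubator's start button is pressed (distance of spare_tray_front from where it was at the start of the episode above 0.015 m or value of joint spare_button above 0.003 m).
It fails at once if a bystander is pushed away, lifted or tipped (distance of any of amber_bottle, tube_rack, tip_box, flask, timer, gel_pot from where it was at the start of the episode above 0.03 m or angle between any of amber_bottle, tube_rack, tip_box, flask, timer, gel_pot's own z axis and vertical above 0.4 rad).
It also fails if it takes over 42 s, if anything falls off the work surface, if the arm or the gripper's body presses on something with over 40 N, if the wrist force passes 120 N, or if a joint passes its speed limit or range.

## Working session

There is one attempt and no reset: what is moved stays moved. The work goes in short steps, Python scripts to look and compute and a tool call to move; the robot and the scene stay as the last step left them, time stands still between calls to the robot, and variables do not carry over. Pictures are saved under pics/ and viewed, and the job is handed in when it is done.

Besides the shell and the picture viewer there is one more tool, called after "Request:" as a command line: name --argument value ..., lists and objects as JSON in quotes. move_arm: Moves the arm, as the interface text tells. Its arguments: {"type":"object","properties":{"rows":{"type":"array"}},"required":["rows"]}

```bash
mkdir -p pics
python3 - <<'E'
from cell import env
import cv2,numpy as np
s=env.state();print(s)
for n in ("scene","side"):
    p,d=env.read_camera(n);cv2.imwrite(f"pics/{n}0.png",p);np.save(f"{n}_d.npy",d);np.save(f"{n}_p.npy",p)
    print(n,env.calibration(n))
E
```

```text
{'t': 0.0, 'joints': array([-1.30761398e+00,  4.91541817e-01,  1.55944879e+00, -2.13311068e-05,
        1.09168045e+00, -1.05596852e-01]), 'qvel': array([-0.00159088,  0.00019429, -0.00054581,  0.00041823, -0.00040948,
        0.0009689 ]), 'tau': array([-7.93321815e-04, -6.12652588e+01, -2.58182609e+01,  6.92316354e-02,
        4.82430216e-02, -1.09941921e-04]), 'eef_pos': array([ 225.25939343, -582.76038816,  233.07298344]), 'tcp_rot': array([-1.57070148e+00,  1.07439380e-03, -1.20200723e+00]), 'ft_force': array([ 0.14737604, -0.47362968, -0.7462224 ]), 'moment': array([ 0.04107214, -0.00254871, -0.00328912]), 'opening': 1.0007580391280233}
scene {'vertical_fov': 51.92998345700811, 'cx': 274.6093831151208, 'cy': 217.39767836770125, 'dist': array([-0.04146226,  0.        ,  0.        ,  0.        ,  0.        ]), 'eye': array([1072.00370145,  912.37280595,  940.52285663]), 'rotation': array([ 0.87634516, -0.01627481,  2.68156789])}
side {'vertical_fov': 46.132165326976306, 'cx': 270.7671188719888, 'cy': 213.38589038028354, 'dist': array([0.05812663, 0.        , 0.        , 0.        , 0.        ]), 'eye': array([  566.95830581, -1065.53684775,   843.86528334]), 'rotation': array([ 0.96339245, -0.01591443, -0.02264025])}
```

View pics/scene0.png

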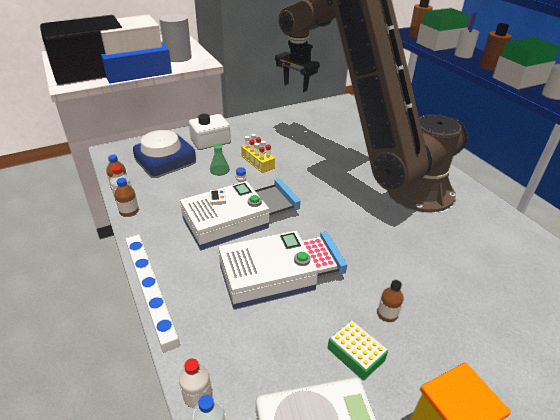

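View pics/side0.png

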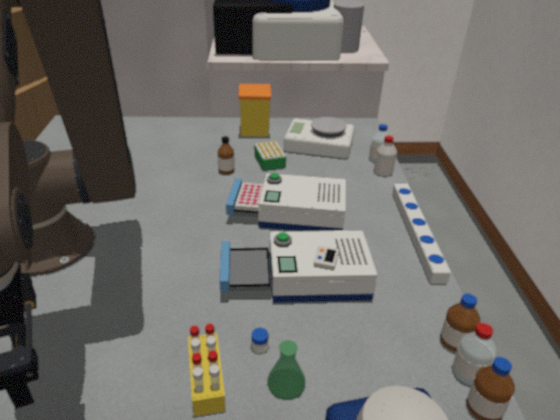

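The loaded incubator is the one with the pink wells: at (270,262) in the scene view and (300,200) in the side view. The spare is on its -y side. Next I measure the buttons and panels.

```bash
cat > h.py <<'E'
import numpy as np,cv2
from scipy.spatial.transform import Rotation as R
def world(cal,d,uv):
    # uv Nx2, returns world pts by depth
    f=210/np.tan(np.radians(cal['vertical_fov']/2))
    K=np.array([[f,0,cal['cx']],[0,f,cal['cy']],[0,0,1]])
    n=cv2.undistortPoints(np.array(uv,float).reshape(-1,1,2),K,cal['dist']).reshape(-1,2)
    M=R.from_euler('xyz',cal['rotation']).as_matrix()
    ray=np.c_[n[:,0],-n[:,1],-np.ones(len(n))]@M.T
    return ray,ray*np.array(d).reshape(-1,1)+cal['eye']
def plane(cal,uv,z):
    ray,_=world(cal,np.zeros(len(uv)),uv)
    return cal['eye']+ray*((z-cal['eye'][2])/ray[:,2:3])
E
python3 - <<'E'
from cell import env
from h import *
for n in ("scene","side"):
    cal=env.calibration(n);p=np.load(n+"_p.npy");d=np.load(n+"_d.npy")
    hsv=cv2.cvtColor(p,cv2.COLOR_BGR2HSV)
    for nm,lo,hi in (("green",(50,120,50),(80,255,255)),("blue",(95,80,100),(108,255,255)),("pink",(165,80,120),(179,255,255))):
        m=cv2.inRange(hsv,lo,hi)
        if nm=="pink": m=cv2.morphologyEx(m,cv2.MORPH_CLOSE,np.ones((7,7)))
        k,l,st,c=cv2.connectedComponentsWithStats(m)
        for i in range(1,k):
            if st[i,4]<40: continue
            v,u=np.nonzero((l==i)&(d>0))
            _,w=world(cal,d[v,u],np.c_[u,v])
            md=np.median(w,0)
            if not(300<md[0]<950 and -600<md[1]<500 and md[2]<200): continue
            print(n,nm,st[i],c[i].round(1),"med",md.round(1),"lo",np.percentile(w,3,axis=0).round(),"hi",np.percentile(w,97,axis=0).round())
E
```

```text
scene green [250 195   9   7  41] [254.2 197.6] med [631.6 -94.6 106.1] lo [ 619. -108.  102.] hi [643. -84. 110.]
scene green [297 252  11   7  60] [302.1 255. ] med [619.1 197.1 107.3] lo [607. 187. 104.] hi [630. 210. 110.]
scene blue [275 178  25  32 311] [287.5 193.2] med [ 494.4 -124.3   63.7] lo [ 478. -207.   35.] hi [501. -65.  69.]
scene blue [321 231  26  44 382] [334.3 252.3] med [504.1 190.7  64.7] lo [484. 107.  36.] hi [519. 248.  69.]
scene pink [304 239  29  29 451] [318.1 252.7] med [545.5 169.9  58.5] lo [519. 116.  55.] hi [571. 217.  62.]
side green [256 151  29  19 252] [270.8 162.5] med [614.1 410.5  25.8] lo [567. 398.   8.] hi [657. 465.  44.]
side green [278 233  10   8  57] [282.5 236.7] med [ 630.  -107.8  107.9] lo [ 618. -114.  103.] hi [640. -95. 111.]
side blue [226 179  15  34 210] [233.3 193.6] med [497.7 155.5  66.3] lo [482.  95.  53.] hi [513. 232.  70.]
side blue [220 242  10  41 351] [224.8 262.5] med [ 489.1 -153.6   67.1] lo [ 479. -219.   60.] hi [498. -80.  70.]
side blue [253 329  14  13 116] [259.5 334.9] med [ 571.1 -361.1   43.8] lo [ 561. -373.   41.] hi [ 584. -346.   47.]
side pink [239 185  21  20 297] [249.8 194. ] med [545.9 162.6  59.6] lo [521. 116.  56.] hi [570. 213.  63.]
```

Run:
```python
from cell import env
from h import *
for n in ("scene","side"):
    cal=env.calibration(n);p=np.load(n+"_p.npy");d=np.load(n+"_d.npy")
    hsv=cv2.cvtColor(p,cv2.COLOR_BGR2HSV)
    vv,uu=np.mgrid[0:420,0:560]
    _,W=world(cal,d.ravel(),np.c_[uu.ravel(),vv.ravel()]);W=W.reshape(420,560,3)
    m=cv2.inRange(hsv,(95,80,80),(110,255,255))>0
    s=m&(d>0)&(W[...,2]>61)&(W[...,0]>460)&(W[...,0]<540)&(W[...,1]>50)&(W[...,1]<300)&(W[...,2]<80)
    v,u=np.nonzero(s); q=plane(cal,np.c_[u,v],66)[:,:2]
    print(n,"panel top",len(u),cv2.minAreaRect(q.astype(np.float32)),"corners",cv2.boxPoints(cv2.minAreaRect(q.astype(np.float32))).round(1).tolist())
    # incubator top
    s=(d>0)&(W[...,2]>80)&(W[...,2]<96)&(W[...,0]>540)&(W[...,0]<900)&(W[...,1]>50)&(W[...,1]<300)
    s=cv2.morphologyEx(s.astype(np.uint8),cv2.MORPH_OPEN,np.ones((3,3)))
    v,u=np.nonzero(s); q=plane(cal,np.c_[u,v],85)[:,:2]
    r=cv2.minAreaRect(q.astype(np.float32));print(n,"inc top",r,cv2.boxPoints(r).round(1).tolist())
    # green button
    s=cv2.inRange(hsv,(45,90,40),(85,255,255))>0
    s=s&(W[...,2]>98)&(W[...,2]<115)&(W[...,0]>580)&(W[...,0]<660)&(W[...,1]>150)&(W[...,1]<250)
    v,u=np.nonzero(s)
    if len(u): q=plane(cal,np.c_[u,v],103);print(n,"button",len(u),q.mean(0),q.min(0),q.max(0))
    c=p[140:290,190:370] if n=="scene" else p[140:310,200:380]
    cv2.imwrite(f"pics/{n}_crop.png",cv2.resize(c,None,fx=4,fy=3.5,interpolation=2)[:600,:800])
```

```text
scene panel top 276 ((502.0689392089844, 176.0301513671875), (150.68121337890625, 25.717973709106445), 81.58098602294922) corners [[478.29998779296875, 103.4000015258789], [503.79998779296875, 99.5999984741211], [525.7999877929688, 248.6999969482422], [500.3999938964844, 252.39999389648438]]
scene inc top ((702.863037109375, 146.39340209960938), (173.2135009765625, 239.87039184570312), 81.41067504882812) [[571.2999877929688, 78.69999694824219], [808.5, 42.79999923706055], [834.4000244140625, 214.10000610351562], [597.2000122070312, 249.89999389648438]]
scene button 76 [618.60204432 196.7201742  103.        ] [603.01521388 180.43513556 103.        ] [632.39549613 212.33294921 103.        ]
side panel top 189 ((498.3865966796875, 163.65103149414062), (151.31234741210938, 20.755199432373047), 81.49700927734375) corners [[476.8999938964844, 90.4000015258789], [497.5, 87.30000305175781], [519.7999877929688, 236.89999389648438], [499.29998779296875, 240.0]]
side inc top ((697.9564208984375, 136.91452026367188), (177.15309143066406, 237.51014709472656), 81.76761627197266) [[567.7000122070312, 66.30000305175781], [802.7999877929688, 32.20000076293945], [828.2000122070312, 207.60000610351562], [593.0999755859375, 241.60000610351562]]
side button 43 [616.90119487 194.02090914 103.        ] [604.86961415 176.19902137 103.        ] [628.64409241 211.03245023 103.        ]
```

```bash
sleep 0
python3 - <<'E'
from cell import env
from h import *
for n,uvs in (("scene",{"bottle_base":(390,316),"bottle_cap":(396,286)}),("side",{"bottle_base":(226,171),"bottle_cap":(225,141)})):
    cal=env.calibration(n);d=np.load(n+"_d.npy")
    for k,uv in uvs.items():
        print(n,k,world(cal,[d[uv[1],uv[0]]],[uv])[1].round(), plane(cal,[uv],125).round())
E
```

```text
scene bottle_base [[475. 426.  24.]] [[541. 479. 125.]]
scene bottle_cap [[466. 409. 121.]] [[469. 411. 125.]]
side bottle_base [[463. 371.  18.]] [[477. 184. 125.]]
side bottle_cap [[463. 389. 119.]] [[464. 377. 125.]]
```

Request:
move_arm --rows '[{"tx": -1.65,"tz": 3.6,"grip": 0},{"tx": -1.65,"tz": 3.6,"grip": 0},{"tx": -1.65,"tz": 3.6,"grip": 0},{"tx": -1.65,"tz": 3.6,"grip": 0},{"tx": -1.65,"tz": 3.6,"grip": 0},{"tx": -1.65,"tz": 3.6,"grip": 0},{"tx": -1.65,"tz": 3.6,"grip": 0},{"tx": -1.65,"tz": 3.6,"grip": 0},{"tx": -1.65,"tz": 3.6,"grip": 0},{"tx": -1.65,"tz": 3.6,"grip": 0}]'

```text
validation failed for argument at $.ro...
```

Request:
move_arm --rows '[{"tx": -1.65,"ty": 0,"tz": 3.6,"rx": 0,"ry": 0,"rz": 0,"grip": 0},{"tx": -1.65,"ty": 0,"tz": 3.6,"rx": 0,"ry": 0,"rz": 0,"grip": 0},{"tx": -1.65,"ty": 0,"tz": 3.6,"rx": 0,"ry": 0,"rz": 0,"grip": 0},{"tx": -1.65,"ty": 0,"tz": 3.6,"rx": 0,"ry": 0,"rz": 0,"grip": 0},{"tx": -1.65,"ty": 0,"tz": 3.6,"rx": 0,"ry": 0,"rz": 0,"grip": 0},{"tx": -1.65,"ty": 0,"tz": 3.6,"rx": 0,"ry": 0,"rz": 0,"grip": 0},{"tx": -1.65,"ty": 0,"tz": 3.6,"rx": 0,"ry": 0,"rz": 0,"grip": 0},{"tx": -1.65,"ty": 0,"tz": 3.6,"rx": 0,"ry": 0,"rz": 0,"grip": 0},{"tx": -1.65,"ty": 0,"tz": 3.6,"rx": 0,"ry": 0,"rz": 0,"grip": 0},{"tx": -1.65,"ty": 0,"tz": 3.6,"rx": 0,"ry": 0,"rz": 0,"grip": 0}]'

```text
t: 0.93
eef_pos: [502.6, -297.6, 233.5]
tcp_rot: [-1.571, 0.0, -1.202]
ft_force: [-0.0, -1.6, -0.6]
opening: 0.359
```

Request:
move_arm --rows '[{"tx": 0,"ty": 0,"tz": 0,"rx": 0,"ry": 0.1034,"rz": 0,"grip": 0},{"tx": 0,"ty": 0,"tz": 0,"rx": 0,"ry": 0.1034,"rz": 0,"grip": 0},{"tx": 0,"ty": 0,"tz": 0,"rx": 0,"ry": 0.1034,"rz": 0,"grip": 0},{"tx": 0,"ty": 0,"tz": 0,"rx": 0,"ry": 0.1034,"rz": 0,"grip": 0},{"tx": 0,"ty": 0,"tz": 0,"rx": 0,"ry": 0.1034,"rz": 0,"grip": 0},{"tx": -3.57,"ty": 0,"tz": -1.08,"rx": 0,"ry": 0,"rz": 0,"grip": 0},{"tx": -3.57,"ty": 0,"tz": -1.08,"rx": 0,"ry": 0,"rz": 0,"grip": 0},{"tx": -3.57,"ty": 0,"tz": -1.08,"rx": 0,"ry": 0,"rz": 0,"grip": 0},{"tx": -3.57,"ty": 0,"tz": -1.08,"rx": 0,"ry": 0,"rz": 0,"grip": 0},{"tx": -3.57,"ty": 0,"tz": -1.08,"rx": 0,"ry": 0,"rz": 0,"grip": 0}]'

```text
t: 1.77
eef_pos: [473.8, -113.3, 233.4]
tcp_rot: [-1.571, 0.0, -1.72]
ft_force: [0.6, 0.3, -0.0]
opening: 0.004
```

Request:
move_arm --rows '[{"tx": -3.57,"ty": 0,"tz": -1.08,"rx": 0,"ry": 0,"rz": 0,"grip": 0},{"tx": -3.57,"ty": 0,"tz": -1.08,"rx": 0,"ry": 0,"rz": 0,"grip": 0},{"tx": -3.57,"ty": 0,"tz": -1.08,"rx": 0,"ry": 0,"rz": 0,"grip": 0},{"tx": -3.57,"ty": 0,"tz": -1.08,"rx": 0,"ry": 0,"rz": 0,"grip": 0},{"tx": -3.57,"ty": 0,"tz": -1.08,"rx": 0,"ry": 0,"rz": 0,"grip": 0},{"tx": -3.57,"ty": 0,"tz": -1.08,"rx": 0,"ry": 0,"rz": 0,"grip": 0},{"tx": -3.57,"ty": 0,"tz": -1.08,"rx": 0,"ry": 0,"rz": 0,"grip": 0},{"tx": -3.57,"ty": 0,"tz": -1.08,"rx": 0,"ry": 0,"rz": 0,"grip": 0},{"tx": 0,"ty": 0,"tz": 0,"rx": 0,"ry": 0,"rz": 0,"grip": 0}]'

```text
t: 2.52
eef_pos: [430.1, 185.0, 233.5]
tcp_rot: [-1.571, 0.001, -1.715]
ft_force: [-0.7, -0.6, -0.6]
opening: 0.004
```

Run:
```python
from cell import env
from h import *
s=env.state();print(s['eef_pos'],s['tcp_rot'],s['joints'])
cal=env.calibration("wrist");p,d=env.read_camera("wrist");cv2.imwrite("pics/w1.png",p)
print(cal)
hsv=cv2.cvtColor(p,cv2.COLOR_BGR2HSV)
vv,uu=np.mgrid[0:420,0:560]
for nm,lo,hi,z in (("green",(45,90,40),(85,255,255),103),("blue",(95,80,80),(110,255,255),66)):
    m=cv2.inRange(hsv,lo,hi);k,l,st,c=cv2.connectedComponentsWithStats(m)
    for i in range(1,k):
        if st[i,4]<150: continue
        v,u=np.nonzero(l==i);q=plane(cal,np.c_[u,v],z)[:,:2];r=cv2.minAreaRect(q.astype(np.float32))
        print(nm,st[i],r,np.median(world(cal,d[v,u],np.c_[u,v])[1],0))
```

```text
[430.06822242 185.04531711 233.51649959] [-1.57105202e+00  7.45900067e-04 -1.71471745e+00] [2.64672541e-01 2.68955776e-01 1.92877018e+00 9.70724140e-04
 9.43805204e-01 1.97882038e+00]
{'vertical_fov': 68.42761226088999, 'cx': 277.45687231683064, 'cy': 209.50522530581574, 'dist': array([-0.01012391,  0.        ,  0.        ,  0.        ,  0.        ]), 'eye': array([496.14712054, 175.58946409, 384.67310032]), 'rotation': array([-2.43547443e-01,  6.33567915e-04, -1.71447098e+00])}
green [   0    0   73  120 3290] ((590.693359375, 389.50372314453125), (77.15760040283203, 76.78511047363281), 14.830331802368164) [600.09641859 415.80517708  29.58094116]
blue [ 498   89   62   29 1293] ((487.9778137207031, -73.63180541992188), (21.502676010131836, 60.41813278198242), 1.313641905784607) [488.40588886 -75.52344877  65.30827337]
blue [ 206  118  149   23 3147] ((499.32305908203125, 173.18580627441406), (147.88265991210938, 20.763065338134766), 81.36335754394531) [499.31351376 172.13055055  65.9870467 ]
```

View pics/w1.png

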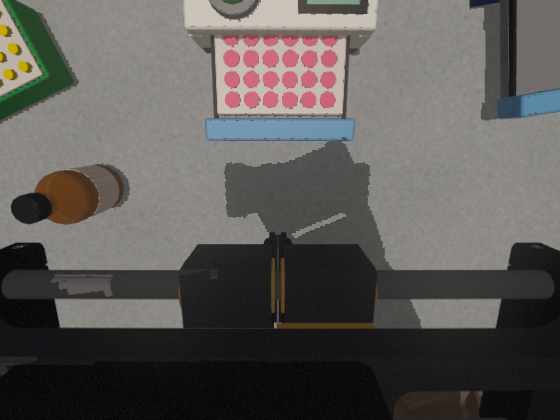

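The wrist view shows the panel at (280,129) and the closed fingertips at column 278, so they line up. The panel-top measurement (499,173), 148 x 21 mm, fits the given size. I'll descend and push in.

Request:
move_arm --rows '[{"tx": 0,"ty": 3.45,"tz": 0,"rx": 0,"ry": 0,"rz": 0,"grip": 0},{"tx": 0,"ty": 3.45,"tz": 0,"rx": 0,"ry": 0,"rz": 0,"grip": 0},{"tx": 0,"ty": 3.45,"tz": 0,"rx": 0,"ry": 0,"rz": 0,"grip": 0},{"tx": 0,"ty": 3.45,"tz": 0,"rx": 0,"ry": 0,"rz": 0,"grip": 0},{"tx": 0,"ty": 3.45,"tz": 0,"rx": 0,"ry": 0,"rz": 0,"grip": 0},{"tx": 0,"ty": 0,"tz": 0,"rx": 0,"ry": 0,"rz": 0,"grip": 0},{"tx": 0,"ty": 0,"tz": 1.5,"rx": 0,"ry": 0,"rz": 0,"grip": 0},{"tx": 0,"ty": 0,"tz": 1.5,"rx": 0,"ry": 0,"rz": 0,"grip": 0},{"tx": 0,"ty": 0,"tz": 1,"rx": 0,"ry": 0,"rz": 0,"grip": 0}]'

```text
t: 3.32
eef_pos: [472.7, 173.8, 62.6]
tcp_rot: [-1.569, 0.0, -1.72]
ft_force: [0.3, -0.3, 1.0]
opening: 0.006
```

Request:
move_arm --rows '[{"tx": 0,"ty": 0,"tz": 0.5,"rx": 0,"ry": 0,"rz": 0,"grip": 0},{"tx": 0,"ty": 0,"tz": 0.5,"rx": 0,"ry": 0,"rz": 0,"grip": 0},{"tx": 0,"ty": 0,"tz": 0.5,"rx": 0,"ry": 0,"rz": 0,"grip": 0},{"tx": 0,"ty": 0,"tz": 0.5,"rx": 0,"ry": 0,"rz": 0,"grip": 0},{"tx": 0,"ty": 0,"tz": 0.5,"rx": 0,"ry": 0,"rz": 0,"grip": 0},{"tx": 0,"ty": 0,"tz": 0.5,"rx": 0,"ry": 0,"rz": 0,"grip": 0}]'

```text
t: 3.82
eef_pos: [500.7, 170.0, 61.2]
tcp_rot: [-1.571, -0.0, -1.719]
ft_force: [-2.6, 0.7, 1.7]
opening: 0.005
```

Request:
move_arm --rows '[{"tx": 0,"ty": 0,"tz": 0.4,"rx": 0,"ry": 0,"rz": 0,"grip": 0},{"tx": 0,"ty": 0,"tz": 0.4,"rx": 0,"ry": 0,"rz": 0,"grip": 0},{"tx": 0,"ty": 0,"tz": 0.4,"rx": 0,"ry": 0,"rz": 0,"grip": 0},{"tx": 0,"ty": 0,"tz": 0.4,"rx": 0,"ry": 0,"rz": 0,"grip": 0},{"tx": 0,"ty": 0,"tz": 0.4,"rx": 0,"ry": 0,"rz": 0,"grip": 0},{"tx": 0,"ty": 0,"tz": 0.4,"rx": 0,"ry": 0,"rz": 0,"grip": 0},{"tx": 0,"ty": 0,"tz": 0.4,"rx": 0,"ry": 0,"rz": 0,"grip": 0},{"tx": 0,"ty": 0,"tz": 0.4,"rx": 0,"ry": 0,"rz": 0,"grip": 0},{"tx": 0,"ty": 0,"tz": 0.4,"rx": 0,"ry": 0,"rz": 0,"grip": 0},{"tx": 0,"ty": 0,"tz": 0,"rx": 0,"ry": 0,"rz": 0,"grip": 0}]'

```text
t: 4.65
eef_pos: [537.1, 164.7, 61.1]
tcp_rot: [-1.57, 0.0, -1.719]
ft_force: [0.4, -1.2, 0.0]
opening: 0.003
```

```bash
cat > look.py <<'E'
from cell import env
from h import *
import sys
s=env.state();print(s['eef_pos'],s['tcp_rot'],s['ft_force'])
cal=env.calibration("wrist");p,d=env.read_camera("wrist");cv2.imwrite(f"pics/{sys.argv[1]}.png",p)
hsv=cv2.cvtColor(p,cv2.COLOR_BGR2HSV)
for nm,lo,hi,z in (("green",(45,90,40),(85,255,255),103),("blue",(95,80,80),(110,255,255),66)):
    m=cv2.inRange(hsv,lo,hi);k,l,st,c=cv2.connectedComponentsWithStats(m)
    for i in range(1,k):
        if st[i,4]<150: continue
        v,u=np.nonzero(l==i);q=plane(cal,np.c_[u,v],z)[:,:2];r=cv2.minAreaRect(q.astype(np.float32))
        print(nm,st[i],r,np.median(world(cal,d[v,u],np.c_[u,v])[1],0))
E
python3 look.py w2
```

```text
[537.12085103 164.6742824   61.10298914] [-1.56976448e+00  1.59473792e-04 -1.71910787e+00] [ 0.42382863 -1.22641515  0.02949949]
green [ 104   56   93   93 6510] ((619.0691528320312, 196.2631378173828), (30.7641658782959, 29.139055252075195), 69.091064453125) [618.95331977 194.77934965 106.9252893 ]
blue [  123   194   299    51 13092] ((562.5941162109375, 163.79837036132812), (146.59912109375, 25.56282615661621), 81.53089904785156) [561.4044202  161.18917779  65.93283667]
```

View pics/w2.png

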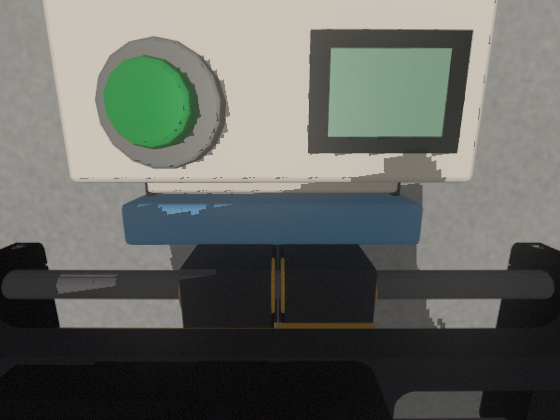

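The button is at (148,101), about 31 mm across as cast. The panel at (272,219) still shows a gap of roughly 10 mm to the wall.

Request:
move_arm --rows '[{"tx": 0,"ty": 0,"tz": 0.3,"rx": 0,"ry": 0,"rz": 0,"grip": 0},{"tx": 0,"ty": 0,"tz": 0.3,"rx": 0,"ry": 0,"rz": 0,"grip": 0},{"tx": 0,"ty": 0,"tz": 0.2,"rx": 0,"ry": 0,"rz": 0,"grip": 0},{"tx": 0,"ty": 0,"tz": 0,"rx": 0,"ry": 0,"rz": 0,"grip": 0}]'

```text
t: 5.03
eef_pos: [544.5, 163.5, 61.1]
tcp_rot: [-1.57, -0.0, -1.719]
ft_force: [-0.4, 0.0, 0.1]
opening: 0.003
```

Request:
move_arm --rows '[{"tx": 0,"ty": 0,"tz": 0.2,"rx": 0,"ry": 0,"rz": 0,"grip": 0},{"tx": 0,"ty": 0,"tz": 0.2,"rx": 0,"ry": 0,"rz": 0,"grip": 0},{"tx": 0,"ty": 0,"tz": 0,"rx": 0,"ry": 0,"rz": 0,"grip": 0}]'

```text
t: 5.28
eef_pos: [548.4, 162.9, 61.1]
tcp_rot: [-1.57, -0.0, -1.719]
ft_force: [0.4, -0.4, -0.1]
opening: 0.003
```

Request:
move_arm --rows '[{"tx": 0,"ty": 0,"tz": 0.2,"rx": 0,"ry": 0,"rz": 0,"grip": 0},{"tx": 0,"ty": 0,"tz": 0,"rx": 0,"ry": 0,"rz": 0,"grip": 0}]'

```text
t: 5.45
eef_pos: [550.2, 162.7, 61.1]
tcp_rot: [-1.571, -0.0, -1.719]
ft_force: [-1.1, -0.2, -0.5]
opening: 0.006
```

Request:
move_arm --rows '[{"tx": 0,"ty": 0,"tz": 0.2,"rx": 0,"ry": 0,"rz": 0,"grip": 0},{"tx": 0,"ty": 0,"tz": 0.2,"rx": 0,"ry": 0,"rz": 0,"grip": 0},{"tx": 0,"ty": 0,"tz": 0,"rx": 0,"ry": 0,"rz": 0,"grip": 0}]'

```text
t: 5.7
eef_pos: [550.4, 162.6, 61.1]
tcp_rot: [-1.579, -0.002, -1.719]
ft_force: [-20.0, 5.3, 14.1]
opening: 0.004
```

```bash
python3 look.py w3
```

```text
[550.36640384 162.60952012  61.08679651] [-1.57881790e+00 -1.57319961e-03 -1.71887381e+00] [-19.99682823   5.31068905  14.08108975]
green [ 108  101   92   88 5987] ((618.8916015625, 196.50302124023438), (29.730670928955078, 29.953624725341797), 15.66618537902832) [619.20758562 194.71593033 106.93863914]
blue [ 123  214  299   32 8837] ((570.7886352539062, 162.56805419921875), (146.53451538085938, 16.128873825073242), 81.50682830810547) [571.24415179 161.20901866  66.11019279]
```

View pics/w3.png

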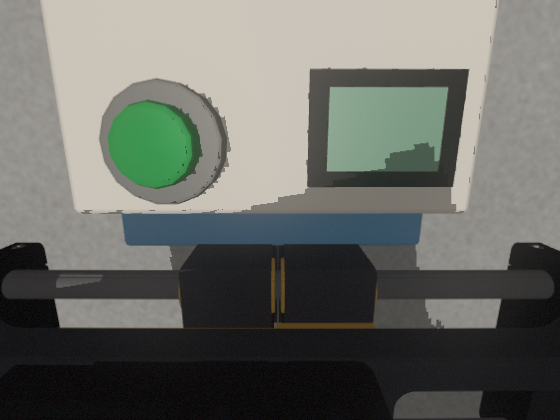

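The tray is against its stop (about 20 N) and the panel is flush with the wall as expected. I'll hold briefly, back off and rise.

Request:
move_arm --rows '[{"tx": 0,"ty": 0,"tz": 0,"rx": 0,"ry": 0,"rz": 0,"grip": 0},{"tx": 0,"ty": 0,"tz": 0,"rx": 0,"ry": 0,"rz": 0,"grip": 0},{"tx": 0,"ty": 0,"tz": -0.5,"rx": 0,"ry": 0,"rz": 0,"grip": 0},{"tx": 0,"ty": 0,"tz": -1.5,"rx": 0,"ry": 0,"rz": 0,"grip": 0},{"tx": 0,"ty": 0,"tz": -2,"rx": 0,"ry": 0,"rz": 0,"grip": 0},{"tx": 0,"ty": -3.3,"tz": 0,"rx": 0,"ry": 0,"rz": 0,"grip": 0},{"tx": 0,"ty": -3.3,"tz": 0,"rx": 0,"ry": 0,"rz": 0,"grip": 0},{"tx": 0,"ty": -3.3,"tz": 0,"rx": 0,"ry": 0,"rz": 0,"grip": 0},{"tx": 0,"ty": 0,"tz": 0,"rx": 0,"ry": 0,"rz": 0,"grip": 0}]'

```text
t: 6.5
eef_pos: [516.9, 168.6, 165.8]
tcp_rot: [-1.562, 0.003, -1.719]
ft_force: [0.5, 1.0, 0.8]
opening: 0.007
```

```bash
python3 look.py w4; python3 -c "
from cell import env
import numpy as np
s=env.state();y=s['tcp_rot'][2];d=np.array([618.7,196])-s['eef_pos'][:2]
print('tx',np.cos(y)*d[0]+np.sin(y)*d[1],'tz',-np.sin(y)*d[0]+np.cos(y)*d[1])"
```

```text
[516.88195271 168.58738149 165.79367185] [-1.56156924  0.00310083 -1.71877705] [0.491506   0.99656282 0.82556134]
green [ 192   63   43   47 1588] ((619.0374755859375, 196.4348907470703), (27.576108932495117, 28.399625778198242), 79.7314682006836) [618.64793724 195.66661704 106.93043184]
green [   0   95   42   93 2037] ((600.7247314453125, 335.037841796875), (28.524051666259766, 63.03329086303711), 69.8708267211914) [603.60684954 407.38573006  19.92462193]
blue [ 183  135  186   27 4949] ((572.4103393554688, 162.347900390625), (147.82997131347656, 20.478519439697266), 81.5347900390625) [572.5199008  161.89856809  65.95889968]
blue [527 188  33  33 659] ((493.1647033691406, -53.092498779296875), (29.74249267578125, 27.819137573242188), 85.63191986083984) [490.87316886 -66.88643779  48.68773964]
tx -42.511860298349106 tz 97.48440257659668
```

View pics/w4.png

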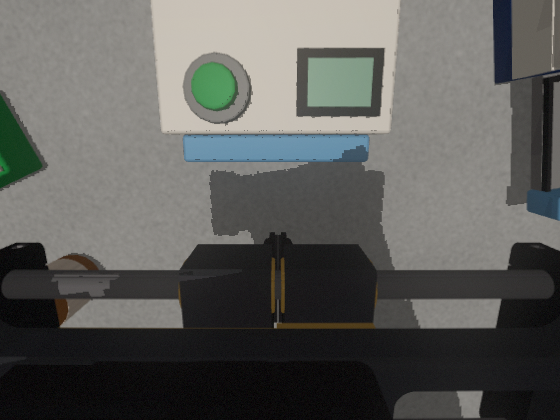

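The tray is home: the button measures (40.9, 40.6) mm from the panel middle, and (41, 40) is expected. Next I move over the button.

Request:
move_arm --rows '[{"tx": -1.06,"ty": 0,"tz": 2.44,"rx": 0,"ry": 0,"rz": 0,"grip": 0},{"tx": -1.06,"ty": 0,"tz": 2.44,"rx": 0,"ry": 0,"rz": 0,"grip": 0},{"tx": -1.06,"ty": 0,"tz": 2.44,"rx": 0,"ry": 0,"rz": 0,"grip": 0},{"tx": -1.06,"ty": 0,"tz": 2.44,"rx": 0,"ry": 0,"rz": 0,"grip": 0},{"tx": 0,"ty": 1.5,"tz": 0,"rx": 0,"ry": 0,"rz": 0,"grip": 0},{"tx": 0,"ty": 1,"tz": 0,"rx": 0,"ry": 0,"rz": 0,"grip": 0},{"tx": 0,"ty": 0,"tz": 0,"rx": 0,"ry": 0,"rz": 0,"grip": 0},{"tx": 0,"ty": 0,"tz": 0,"rx": 0,"ry": 0,"rz": 0,"grip": 0}]'

```text
t: 7.22
eef_pos: [616.3, 195.3, 133.9]
tcp_rot: [-1.573, -0.001, -1.719]
ft_force: [-0.3, -0.3, 0.1]
opening: 0.006
```

Request:
move_arm --rows '[{"tx": -0.1,"ty": 0,"tz": 0.23,"rx": 0,"ry": 0,"rz": 0,"grip": 0},{"tx": 0,"ty": 0.5,"tz": 0,"rx": 0,"ry": 0,"rz": 0,"grip": 0},{"tx": 0,"ty": 0.4,"tz": 0,"rx": 0,"ry": 0,"rz": 0,"grip": 0},{"tx": 0,"ty": 0.4,"tz": 0,"rx": 0,"ry": 0,"rz": 0,"grip": 0},{"tx": 0,"ty": 0,"tz": 0,"rx": 0,"ry": 0,"rz": 0,"grip": 0}]'

```text
t: 7.63
eef_pos: [619.7, 196.2, 121.8]
tcp_rot: [-1.57, 0.0, -1.719]
ft_force: [-0.2, 0.6, 4.0]
opening: 0.009
```

Request:
move_arm --rows '[{"tx": 0,"ty": 0.2,"tz": 0,"rx": 0,"ry": 0,"rz": 0,"grip": 0},{"tx": 0,"ty": 0.2,"tz": 0,"rx": 0,"ry": 0,"rz": 0,"grip": 0},{"tx": 0,"ty": 0,"tz": 0,"rx": 0,"ry": 0,"rz": 0,"grip": 0}]'

```text
t: 7.88
eef_pos: [619.8, 196.3, 120.1]
tcp_rot: [-1.569, 0.0, -1.719]
ft_force: [-4.8, -1.3, 17.6]
opening: 0.007
```

Request:
move_arm --rows '[{"tx": 0,"ty": 0,"tz": 0,"rx": 0,"ry": 0,"rz": 0,"grip": 0},{"tx": 0,"ty": 0,"tz": 0,"rx": 0,"ry": 0,"rz": 0,"grip": 0}]'

```text
t: 8.05
eef_pos: [619.8, 196.2, 120.1]
tcp_rot: [-1.569, 0.0, -1.719]
ft_force: [-4.0, -1.2, 18.0]
opening: 0.005
```

```bash
python3 look.py w5
```

```text
[619.80997479 196.24694723 120.09628958] [-1.56910603e+00  4.53678679e-04 -1.71891103e+00] [-4.00248784 -1.22781381 18.03272008]
green [   0  196   67   74 1998] ((647.939453125, 342.26824951171875), (50.81490707397461, 28.948165893554688), 15.106494903564453) [640.50061543 414.95275971  16.54154075]
green [255 226  48  18 393] ((629.8228149414062, 194.35409545898438), (27.117961883544922, 10.238408088684082), 81.53439331054688) [629.43479338 193.4766435  100.33982472]
```

View pics/w5.png

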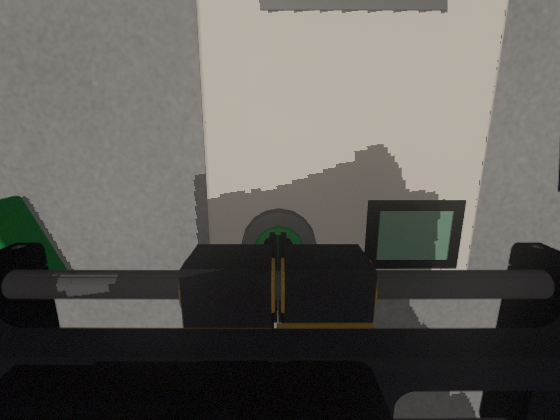

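The button's depth reading dropped from 106.9 to 100.3 mm under 18 N, so it is fully down and was held for over 0.25 s. I'll rise now.

Request:
move_arm --rows '[{"tx": 0,"ty": -0.5,"tz": 0,"rx": 0,"ry": 0,"rz": 0,"grip": 0},{"tx": 0,"ty": -1.5,"tz": 0,"rx": 0,"ry": 0,"rz": 0,"grip": 0},{"tx": 0,"ty": -3,"tz": 0,"rx": 0,"ry": 0,"rz": 0,"grip": 0},{"tx": 0,"ty": -3,"tz": 0,"rx": 0,"ry": 0,"rz": 0,"grip": 0},{"tx": 0,"ty": -2,"tz": -3,"rx": 0,"ry": 0,"rz": 0,"grip": 0},{"tx": 0,"ty": 0,"tz": -4,"rx": 0,"ry": 0,"rz": 0,"grip": 0},{"tx": 0,"ty": 0,"tz": -4,"rx": 0,"ry": 0,"rz": 0,"grip": 0},{"tx": 0,"ty": 0,"tz": 0,"rx": 0,"ry": 0,"rz": 0,"grip": 0},{"tx": 0,"ty": 0,"tz": 0,"rx": 0,"ry": 0,"rz": 0,"grip": 0}]'

```text
t: 8.85
eef_pos: [509.3, 212.8, 218.7]
tcp_rot: [-1.571, -0.0, -1.718]
ft_force: [0.8, 0.0, 0.0]
opening: 0.005
```

```bash
python3 look.py w6; python3 -c "
from cell import env
import cv2
for n in ('scene','side'): cv2.imwrite(f'pics/{n}_end.png',env.read_camera(n)[0])"
```

```text
[509.33484207 212.82395884 218.67384051] [-1.57062172e+00 -2.92815421e-05 -1.71758847e+00] [0.8012159  0.03712891 0.01017767]
green [ 261   57   35   39 1039] ((619.2041625976562, 196.36595153808594), (27.458908081054688, 28.586565017700195), 82.35488891601562) [618.71923184 196.16265732 106.89126561]
green [   0   73  107  121 2829] ((605.0027465820312, 409.5559387207031), (73.05927276611328, 108.89527130126953), 15.371978759765625) [608.73345534 416.12547972  32.2712885 ]
blue [ 243  119  155   22 3395] ((572.5479736328125, 162.6862335205078), (147.22532653808594, 19.459455490112305), 81.64586639404297) [572.67157483 163.14807744  65.97029178]
blue [530 166  30  26 579] ((492.1522216796875, -54.03672790527344), (32.0274543762207, 25.506378173828125), 86.12783813476562) [490.10704286 -66.98412315  50.27272933]
```

View pics/w6.png

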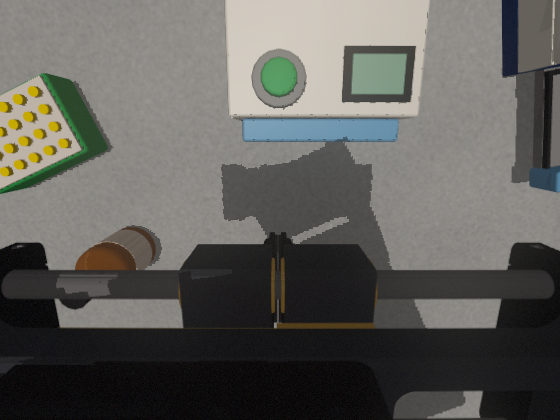

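View pics/side_end.png

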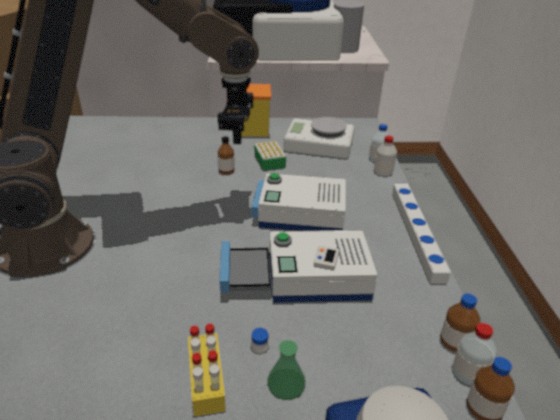

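The wrist view shows the panel at (320,130), home against the wall, and the button at (278,77), up again at 106.9 mm as before the press. In the side view the bystanders and the spare tray at (245,265) are unchanged. I'm handing it in.

```bash
python3 -c "
from cell import env
print(env.job_done(), env.state()['t'])"
```

```text
the job is handed in; nothing more can be done
the job is handed in; nothing more can be done
```

I pushed the loaded tray home by its front panel with the closed fingertips, then pressed that incubator's green button fully down for more than 0.25 s and let it come up. I handed the job in at about 9 s of the 42 s allowed; it reports no verdict.

**Tray:** it stopped hard at about 20 N. Afterwards the button measured 40.9 mm ahead and 40.6 mm to the side of the panel's middle, where 41 and 40 mm are expected with the tray home.

**Button:** its depth reading dropped from 106.9 to 100.3 mm under 18 N, and was back at 106.9 mm after I let go. These depth readings run about 4 mm above the true height, so I went by the change. The fingers met the button and its stop about 4 mm sooner than the stated fingertip length gives. I did not look into why.

**Other things:** in the last pictures the spare incubator, its tray and the bystanders looked as they did at the start. I judged that by eye and did not measure each one. At hand-in the arm stood clear, with the wrist force near zero.

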